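# Lock the vacuum filter cartridge into its bayonet socket

### The job

Fit the two-lugged filter cartridge into the bayonet socket of the vacuum manifold: feel for the entry slots with a light touch, push it gently down against the spring and twist it a quarter turn clockwise (seen from above) to the stop, then let it rise into its notches and let go, so that it stays locked and upright. Do not force it, and leave everything else where it is.

Things in the scene. Friction and masses are not known exactly. Their poses are not given: they have to be found in the camera images.
- cartridge: Loose filter cartridge, about 160 g, standing on its nose. Origin: centre of its underside, z up. Aluminium nose 40 mm diameter, z 0 to 31 mm (lowest 4 mm tapered to 33 mm), then a disc 60 mm diameter, z 31 to 37 mm, then a black grip bar. Turned by half a turn it is the same.
- grip_bar (a point): Centre of the black grip bar on the cartridge, 53 mm above its underside. The bar is 50 mm long along the cartridge's x (in line with the lugs), 14 mm thick along y, from z 37 to 69 mm. Axes as the cartridge's.
- lugs (a point): On the cartridge's axis, level with the lower faces of its two lugs, 12 mm above its underside. The lugs stand out on its +x and -x sides: each 10 mm wide, 6 mm high, reaching 27 mm from the axis. Black marks on the disc show them from above.
- manifold: Fixed black block 100 x 100 mm, 64 mm high, with two pipe stubs on its y sides (72 mm from the centre, under 45 mm high) and a white index mark at its -x edge. Origin: centre of its underside, z up. In its middle is a steel bayonet ring, 82 mm diameter, top at 70 mm. The fitting is damaged by contact forces above 35 N.
- mouth (a point): Centre of the ring's 43 mm bore at its top face; axes as the block's. Two opposite entry slots, 13 mm wide, reach 29 mm from the axis. The ring is clamped with its slots anywhere from 0.15 to 0.9 rad counterclockwise (from above) of the block's x axis; this is not measured and must be seen or felt. With the lugs on the ring beside the slots, the cartridge's underside is 12 mm below this point.
- under_ring (a point): Where the cartridge's underside is (28 mm below the mouth) when its lugs just clear the ring's underside: deeper, it can turn clockwise seen from above, up to a stop a quarter turn from the slots; 3 mm deeper its disc meets the ring. A spring floor 17 mm below the mouth resists with 4.5 N at first, 0.7 N more per mm, 12 to 14 N at this depth. Let go untwisted, the cartridge is pushed back up.
- locked (a point): Where the cartridge's underside is (23 mm below the mouth) when locked: at the stop, let up, the spring lifts the lugs 5 mm into notches 16 mm wide, exactly a quarter turn from the slots, in the ring's underside, and the disc stands 8 mm clear of the ring. If let go short of the notches it stays 5 mm deeper and is not locked.
- plug: Blanking plug, not to be used: the same 60 mm disc (z 16 to 22 mm) on a 40 mm nose without lugs, with a round black knob 22 mm diameter on top, 40 mm high in all. Origin: centre of its underside. Loose; leave it.
- flask: White closed bottle, 56 mm diameter, 130 mm high, loose; leave it standing. Origin: centre of its underside.
- collar: Loose flat steel ring, 56 mm diameter, 12 mm high; leave it. Origin: centre of its underside.
- driver: Loose screwdriver, 160 mm long, lying on the table along its own x; leave it. Origin: under its middle.
Not all that is in view belongs to the job. Leave any blue or purple look-alike of the cartridge alone. Of the things shaped like the manifold, the black one is meant.

How it is judged:
On the way:
1. the cartridge is pushed down through the entry slots until its lugs are below the ring (z of cartridge in the frame of manifold below 0.0435 m and horizontal distance between cartridge and mouth below 0.004 m), for 0.05 s.
At the end, for the whole second after the job is handed in: The cartridge sits locked in the socket: its underside 44.7 to 49.5 mm above the block's underside, which only the lugs up in the notches, a quarter turn from the slots, give; centred within 4 mm, upright within 0.07 rad, at rest and released (z of cartridge in the frame of manifold between 0.0447 and 0.0495 m and horizontal distance between cartridge and mouth below 0.004 m and angle between cartridge's own z axis and vertical below 0.07 rad and linear speed of cartridge below 0.02 m/s); the robot touches nothing.
It fails at once if the cartridge is pressed on the manifold with more than 35 N (contact force between cartridge and manifold above 35 N).
It fails at once if the plug is moved more than 20 mm (distance of plug from where it was at the start of the episode above 0.02 m).
It fails at once if the flask is moved more than 20 mm or tipped (distance of flask from where it was at the start of the episode above 0.02 m or angle between flask's own z axis and vertical above 0.3 rad).
It fails at once if the collar is moved more than 20 mm (distance of collar from where it was at the start of the episode above 0.02 m).
It fails at once if the screwdriver is moved more than 20 mm (distance of driver from where it was at the start of the episode above 0.02 m).
It also fails if it takes over 72 s, if anything falls off the work surface, if the arm or the gripper's body presses on something with over 40 N, if the wrist force passes 120 N, or if a joint passes its speed limit or range.

### The arm

A 7-joint arm with a two-finger parallel gripper is mounted at the origin on the work surface. World frame = base frame: x ahead of the robot, y to its left, z up, the work surface at z = 0. Lengths are in m, angles in rad, forces in N, time in s.
With the tool pointing down it reaches from about 0.4 to 0.875 m from the base axis. Payload 19.3 kg.
Tool frame: the origin (TCP) lies midway between the tips of the shut fingers; the grasp point (between the pads) lies 19 mm behind it; z points along the fingers, y is the line along which they close (so a half turn about z gives the same grasp; the last joint's range is limited). The gripper opens to 85 mm and grips with 20 to 120 N. Pads are 22 mm wide; open, the fingers measure 114 mm over their backs; the gripper's body (76 mm by 85 mm) begins 54 mm behind the grasp point. The pads swing forward as they close: fully open they stand 13 mm farther back than shut.
Start: joints at [-1.313, 0.521, -0.036, 1.599, 0.021, 1.021, -0.113], TCP at [0.201, 0.592, 0.231] pointing down, gripper open.
Joint ranges: [-2.91, 2.91], [-0.3, 2.13], [-1.5, 1.42], [0.17, 2.43], [-1.26, 4.41], [0.16, 1.93], [-2.52, 2.52]. Speed limits (rad/s): [1.89, 1.89, 2.39, 2.39, 3.01, 3.01, 3.01].

### API

Orientations are given as [roll, pitch, yaw] about the fixed x, y, z axes, in that order (R = Rz(yaw) Ry(pitch) Rx(roll)).
In Python, from workcell import bot gives the robot as it stands.
- The arm moves only by the tool move_arm, never from a script. Its argument "series" is a list of rows, each a list of 3 entries, a list of its own where there are three numbers: the shift along the tool's x, y, z in cm, then the turn, a rotation vector about the tool's x, y, z in rad, then the opening in per cent of the stroke, from 0 (shut) to 100 (fully open). A call has 1 to 20 rows; each row is the pose to reach, as a shift and turn from the pose commanded when the call began, along the tool's axes at that moment; what a row does not reach only later rows make up. A row lasts 1/12 s, in which the tool goes at most 41.7 mm and 7.16 degrees, less where a joint would pass 70% of its speed; a pose out of reach is approached as far as the arm can. A call with a gripper value outside its range is refused whole. The fingers move at their own pace and stop on an object; "squeeze" is the grip in N (left out, the last holds). Time passes only in rows, so rows that repeat a pose let the fingers close. It gives the time, the measured TCP pose, the force, the opening and the grip force at its end, in the units of the state.
- bot.observe(): the state, without advancing time (a new reading comes with each control period).
- bot.grab_frame(name): name is "side" or "top"; returns (picture, depth): 480x640x3 uint8, red, green, blue; 480x640 float32, m along the optical axis (not along the pixel's ray), 0 where there is no reading.
- bot.camera_params(name): a dict with "fovy" (degrees; the focal length in pixels is half the picture's height over the tangent of half this angle, whatever the lens; pixels are square), "cx", "cy" (the principal point, pixels), "dist_coeffs" ([k1, k2, p1, p2, k3] as OpenCV has them; the pictures are not rectified), "R" (3x3) and "t" (3): a world point X has camera coordinates R X + t. Camera axes: x right, y down, z forward; pixel columns grow to the right and rows downward; lengths in m; the calibration is good to about 2 mm. A picture is of the moment at which its call begins. camera_params takes no time and is no camera call.
- bot.job_done(): hands the job in; it is judged then, once.
Trained networks look in the newest picture that a camera, given by its name, has taken for a name from the list of things; names that differ only in an ending like _2 or _b are one class to them, and where a whole thing is asked for, a point or a joint stands for the part that bears it (a point fixed in the world has none). Each returns a list of dicts, best first, with "conf" (0 to 1); they miss things now and then, are a little off and sometimes report something else, mostly with a low value. They report only what shows in the picture. A call takes as long as a camera call. They do not tell look-alikes from the thing itself.
- bot.find_in(camera, thing): "bbox" ([left, top, right, bottom] in pixels, round what is visible of it).
- bot.trace(camera, thing): "mask" (480x640 bool, what is visible of it) and "bbox" ([left, top, right, bottom] in pixels, round what is visible of it).
The state is a dict: "clock": time; "qpos": joint angles; "qd": joint speeds; "joint_efforts": joint torques, N m; "position": TCP position; "tool_rot": TCP orientation; "force": force on the tool from outside, world axes, zero at the start; "moment": the same for the moment, N m; "grip_width": finger opening in m; "finger_force": force on a finger pad.
Only numpy, scipy, OpenCV 4.12 (cv2) and the standard library are available. Lean on these libraries where they do the work, as an engineer would, in place of code of your own. Each camera call takes 0.05 s, during which the arm holds its last target. There are 200 camera calls.

## Working session

There is one attempt and no reset: what is moved stays moved. The work goes in short steps, Python scripts to look and compute and a tool call to move; the robot and the scene stay as the last step left them, time stands still between calls to the robot, and variables do not carry over. Pictures are saved under pics/ and viewed, at most 10 in all, crops included, and the job is handed in when it is done.

Besides the shell and the picture viewer there is one more tool, called after "Emit:" by a JSON object that holds its "api" and its "payload", one argument or row to a line. move_arm: Moves the arm, as the interface text tells. Its arguments: {"type":"object","properties":{"series":{"type":"array"},"squeeze":{"type":"number"}},"required":["series"]}

```bash
mkdir -p pics
cat > h.py <<'E'
import numpy as np, cv2
from workcell import bot
def save(n,im): cv2.imwrite('pics/'+n,im[:,:,::-1])
def K(p):
    f=240/np.tan(np.radians(p['fovy'])/2); return np.array([[f,0,p['cx']],[0,f,p['cy']],[0,0,1.]])
def rays(cam,uv):
    p=bot.camera_params(cam); u=cv2.undistortPoints(np.array(uv,float).reshape(-1,1,2),K(p),np.array(p['dist_coeffs'])).reshape(-1,2)
    R=np.array(p['R']);t=np.array(p['t']); d=np.c_[u,np.ones(len(u))]@R; return -R.T@t,d
def atz(cam,uv,z):
    c,d=rays(cam,uv); return c+d*((z-c[2])/d[:,2])[:,None]
def atdepth(cam,uv,dep):
    c,d=rays(cam,uv); return c+d*np.array(dep)[:,None]
def proj(cam,X):
    p=bot.camera_params(cam); r=cv2.Rodrigues(np.array(p['R']))[0]
    return cv2.projectPoints(np.array(X,float).reshape(-1,1,3),r,np.array(p['t'],float),K(p),np.array(p['dist_coeffs']))[0].reshape(-1,2)
E
python3 - <<'E'
from h import *
for c in('top','side'):
    im,d=bot.grab_frame(c); save(c+'0.png',im); np.save(c+'0.npy',d); p=bot.camera_params(c)
    print(c,p['fovy'],'cam at',-np.array(p['R']).T@p['t'])
    for th in('cartridge','manifold','plug'):
        for r in bot.find_in(c,th): print(th,np.round(r['bbox']),round(r['conf'],2))
s=bot.observe(); print(s)
E
```

```text
top 46.72717522285749 cam at [0.42432728 0.04073322 1.07275517]
cartridge [130. 234. 163. 265.] 0.97
cartridge [167. 318. 201. 349.] 0.74
cartridge [181. 260. 217. 291.] 0.73
manifold [476. 211. 550. 286.] 0.97
manifold [383. 245. 457. 312.] 0.6
plug [270. 279. 299. 311.] 0.67
side 48.83778452064098 cam at [ 0.41821292 -0.65775323  0.7463979 ]
cartridge [279. 127. 302. 158.] 0.96
cartridge [261. 152. 291. 186.] 0.78
cartridge [217. 152. 239. 186.] 0.68
manifold [270. 287. 346. 366.] 0.79
manifold [334. 370. 414. 472.] 0.59
plug [257. 216. 287. 243.] 0.97
{'clock': 0.4, 'qpos': array([-1.31319734,  0.52148722, -0.03633718,  1.59958262,  0.02120349,
        1.02110065, -0.11282101]), 'qd': array([-0.00071838, -0.00232243,  0.00094871, -0.00241094,  0.00047993,
        0.00050259,  0.00091962]), 'joint_efforts': array([-7.39128718e-04, -9.26047611e+01,  1.97742864e+00, -3.69899547e+01,
        1.81360095e-02,  3.36894795e-03, -4.15831585e-05]), 'position': array([0.20121301, 0.59165938, 0.23120636]), 'tool_rot': array([-3.14139920e+00,  4.48485986e-08,  2.81376529e+00]), 'force': array([-0.46342975, -0.15240135,  0.10077083]), 'moment': array([-0.00492639,  0.01241728,  0.00642751]), 'finger_force': 0.0, 'grip_width': 0.08548071197921339}
```

View pics/top0.png

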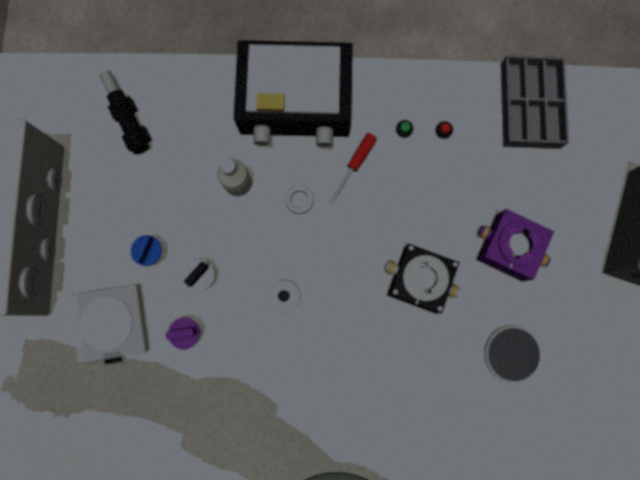

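View pics/side0.png

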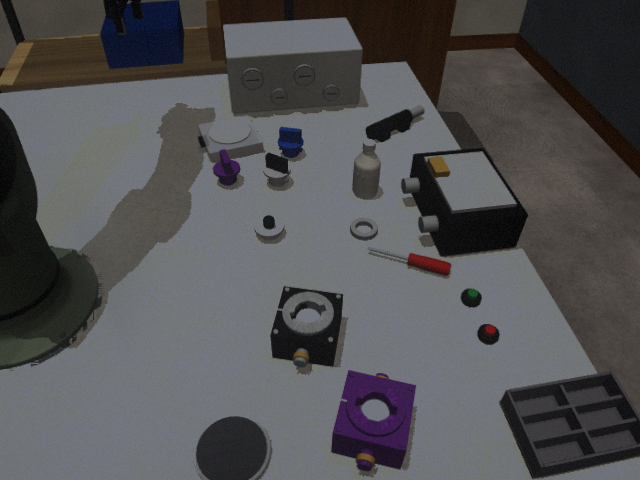

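The meant cartridge is the white disc with a black bar, at top (199,275) and side (277,168). The look-alikes are blue at top (147,250) and purple at top (184,333). The meant manifold is the black one at top (424,278) and side (307,325), because the one at top (515,245) is purple. I'll confirm this in one enlarged crop and measure.

```bash
cat > m.py <<'E'
from h import *
im,d=bot.grab_frame('top'); im2,d2=bot.grab_frame('side')
cr=lambda im,u,v,r: cv2.resize(im[v-r:v+r,u-r:u+r],(390,290) if 0 else (300,300),interpolation=cv2.INTER_CUBIC)
def br(x): return np.clip(x.astype(float)*1.6,0,255).astype(np.uint8)
save('crop1.png',br(np.vstack([np.hstack([cr(im,199,275,25),cr(im,424,278,42)]),np.hstack([cr(im2,277,168,25),cr(im2,307,325,45)])])))
def pts(cam,d,u,v,r):
    V,U=np.mgrid[v-r:v+r,u-r:u+r]; z=d[V,U].ravel(); k=z>0
    return np.c_[U.ravel(),V.ravel()][k],atdepth(cam,np.c_[U.ravel(),V.ravel()][k],z[k])
for cam,dd,im_,(cu,cv_),(mu,mv) in(('top',d,im,(199,275),(424,278)),('side',d2,im2,(277,168),(307,325))):
    uv,P=pts(cam,dd,cu,cv_,24); Z=P[:,2]
    b=P[(Z>.06)&(Z<.08)]; k=(Z>.03)&(Z<.042); dk=P[k]
    print(cam,'table',np.median(Z[Z<.01]),'bar',len(b),b.mean(0),np.median(b[:,2]),'disc',cv2.minEnclosingCircle(dk[:,:2].astype(np.float32)),np.median(dk[:,2]))
    if len(b)>5: print(' bar rect',cv2.minAreaRect(b[:,:2].astype(np.float32)))
    uv,P=pts(cam,dd,mu,mv,50); Z=P[:,2]; r=P[(Z>.067)&(Z<.075)]; bl=P[(Z>.058)&(Z<.075)]
    print(' ring',cv2.minEnclosingCircle(r[:,:2].astype(np.float32)),np.median(r[:,2]),' block',cv2.minAreaRect(bl[:,:2].astype(np.float32)))
E
python3 m.py
```

```text
top table 0.000274933518338627 bar 232 [0.49726327 0.27062505 0.06855901] 0.06900249267067537 disc ((0.49723371863365173, 0.2711840867996216), 0.03040745109319687) 0.03707222957941125
 bar rect ((0.497286856174469, 0.27121201157569885), (0.014744442887604237, 0.050831153988838196), 50.15394592285156)
 ring ((0.5005443096160889, -0.14938348531723022), 0.06445654481649399) 0.06983156325385331  block ((0.49955955147743225, -0.14852066338062286), (0.0997447520494461, 0.10140147805213928), 70.82381439208984)
side table 0.0009389881730518246 bar 166 [0.49545231 0.26541793 0.06714291] 0.06825411389525143 disc ((0.5135980844497681, 0.3032572567462921), 0.0692509263753891) 0.037373775965966194
 bar rect ((0.4952698349952698, 0.2689041197299957), (0.018942154943943024, 0.05098176375031471), 47.84037399291992)
 ring ((0.5090747475624084, -0.1823209822177887), 0.0959528312087059) 0.07011179634969433  block ((0.5080317854881287, -0.17860935628414154), (0.14992278814315796, 0.1399688720703125), 70.43424224853516)
```

View pics/crop1.png

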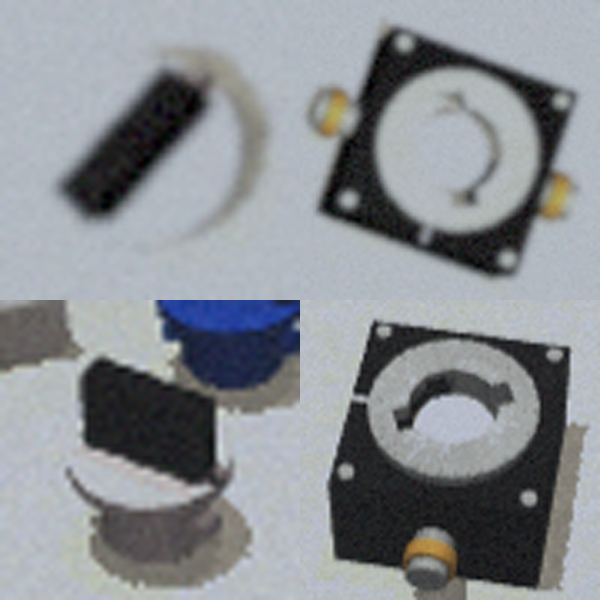

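The crop confirms both: an aluminium nose with a black bar, and a black block with its index mark on the -x side. Next I'll map the bore and slot openings onto the ring's top plane.

```bash
cat > slot.py <<'E'
from h import *
from scipy.optimize import minimize
for cam,(mu,mv) in(('top',(424,278)),('side',(307,325))):
  acc=[]
  for i in range(3):
    im,d=bot.grab_frame(cam)
    d=cv2.resize(d[mv-50:mv+50,mu-50:mu+50],None,fx=1,fy=1)
    V,U=np.mgrid[mv-50:mv+50,mu-50:mu+50]; uv=np.c_[U.ravel(),V.ravel()]
    z=d.ravel(); P=atdepth(cam,uv,z); Q=atz(cam,uv,.07)
    acc.append(np.where(z>0,P[:,2],np.nan))
  Z=np.nanmedian(acc,0); 
  q=Q[:,:2]; c0=np.array([.4996,-.1485]); n=np.hypot(*(q-c0).T)<.040
  o=n&(Z<.064); qq=q[n]; oo=o[n]
  gray=im[mv-50:mv+50,mu-50:mu+50].mean(2).ravel()[n]
  def model(p):
    a=qq-p[:2]; r=np.hypot(*a.T); c,s=np.cos(p[2]),np.sin(p[2]); x=a@[c,s]; y=a@[-s,c]
    sg=lambda t: 1/(1+np.exp(-np.clip(t/.0006,-40,40)))
    return np.maximum(sg(.0215-r),sg(.0065-abs(y))*sg(.029-abs(x)))
  best=min((minimize(lambda p:((model(p)-oo)**2).mean()*100,[*c0,a],method='Nelder-Mead',options=dict(initial_simplex=[[*c0,a],[c0[0]+.004,c0[1],a],[c0[0],c0[1]+.004,a],[*c0,a+.15]])) for a in(-.15,.05,.2,.4,.55)),key=lambda r:r.fun)
  print(cam,n.sum(),oo.sum(),best.x,best.fun)
  r=np.hypot(*(q-best.x[:2]).T)
  top=(Z>.067)&(Z<.074)&(r<.0425); print(' ring outer circle',cv2.minEnclosingCircle(P[top][:,:2].astype(np.float32)),np.nanmedian(Z[top]))
E
python3 slot.py
```

```text
top 1525 480 [ 0.49942263 -0.14849588  0.14221139] 1.3754255047172386
 ring outer circle ((0.466691792011261, -0.07393819838762283), 0.12234681844711304) 0.06986661089170121
side 1586 452 [ 0.49726365 -0.15171107  0.11343011] 3.7583810377038276
 ring outer circle ((0.46235162019729614, -0.38305774331092834), 0.27831903100013733) 0.0701855374896001
```

```bash
cat > go.py <<'E'
import sys
from h import *
from scipy.spatial.transform import Rotation as Ro
def rel(pos,yaw):
    s=bot.observe(); R=Ro.from_euler('xyz',s['tool_rot']); T=Ro.from_euler('xyz',[np.pi,0,yaw])
    print('shift cm',np.round(R.inv().apply(np.array(pos)-s['position'])*100,3),'turn',np.round((R.inv()*T).as_rotvec(),4),'now',np.round(s['position'],4),np.round(s['tool_rot'],4),'f',np.round(s['force'],2),'q',np.round(s['qpos'],2),s['clock'])
if __name__=='__main__': a=list(map(float,sys.argv[1:])); rel(a[:3],a[3])
E
python3 go.py .4968 .2703 .12 2.446
```

```text
shift cm [-38.331 -20.915  11.131] turn [ 0.     -0.      0.3678] now [0.2012 0.5917 0.2313] [3.1415 0.     2.8138] f [-0.12  0.51  0.04] q [-1.31  0.52 -0.04  1.6   0.02  1.02 -0.11] 0.8
```

Emit:
{"api": "move_arm", "payload": {
  "series": [
    [[-38.33,-20.9,0],[0,0,0.368],55],
    [[-38.33,-20.9,0],[0,0,0.368],55],
    [[-38.33,-20.9,0],[0,0,0.368],55],
    [[-38.33,-20.9,0],[0,0,0.368],55],
    [[-38.33,-20.9,0],[0,0,0.368],55],
    [[-38.33,-20.9,0],[0,0,0.368],55],
    [[-38.33,-20.9,0],[0,0,0.368],55],
    [[-38.33,-20.9,0],[0,0,0.368],55],
    [[-38.33,-20.9,0],[0,0,0.368],55],
    [[-38.33,-20.9,0],[0,0,0.368],55],
    [[-38.33,-20.9,6],[0,0,0.368],55],
    [[-38.33,-20.9,9],[0,0,0.368],55],
    [[-38.33,-20.9,11.1],[0,0,0.368],55],
    [[-38.33,-20.9,11.1],[0,0,0.368],55],
    [[-38.33,-20.9,11.1],[0,0,0.368],55],
    [[-38.33,-20.9,11.1],[0,0,0.368],55]
  ]
}}

```text
clock: 2.13
position: [0.4975, 0.2712, 0.1221]
tool_rot: [3.14, 0.0, 2.446]
force: [0.5, 0.3, 0.7]
grip_width: 0.0474
finger_force: 0.0
```

```bash
python3 - <<'E'
from h import *
im,d=bot.grab_frame('side'); im2,_=bot.grab_frame('top')
a=cv2.resize(im[70:210,200:360],(640,560),interpolation=cv2.INTER_CUBIC)
for z in(.0,.069):
  for x in(bot.observe()['position'],):
    u=proj('side',[[x[0],x[1],z],[x[0],x[1],x[2]]]); print(u)
save('hov.png',np.clip(a*1.5,0,255).astype(np.uint8))
E
python3 go.py .4968 .2703 .041 2.446
```

```text
[[278.23018785 181.7383738 ]
 [275.89346402 135.74825348]]
[[276.95102917 156.65362162]
 [275.89346402 135.74825348]]
shift cm [-1.000e-03 -1.580e-01  8.146e+00] turn [0.003  0.0008 0.0003] now [0.4976 0.2714 0.1225] [3.1386e+00 8.0000e-04 2.4463e+00] f [ 0.28 -0.48  0.86] q [-0.68  0.57  0.11  1.86 -0.09  0.71  0.36] 2.2333
```

View pics/hov.png

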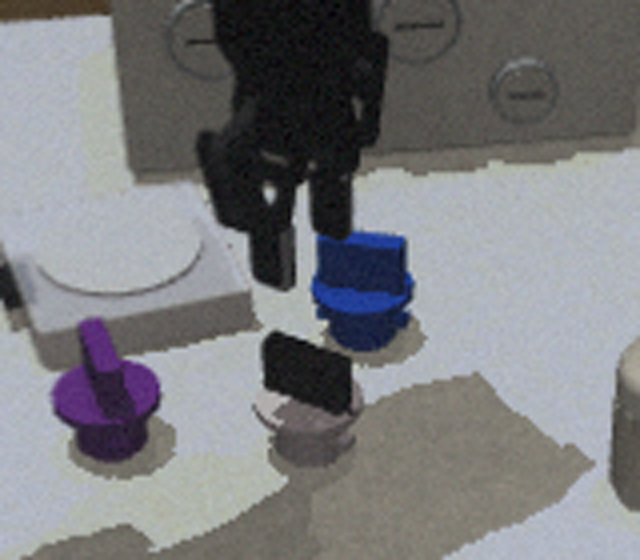

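The hover view shows the open fingers above the black-barred cartridge, at about (310,380) in the crop, aligned across the bar. I'll descend.

Emit:
{"api": "move_arm", "payload": {
  "series": [
    [[0,-0.05,2.5],[0,0,0],55],
    [[0,-0.05,5],[0,0,0],55],
    [[0,-0.05,6.5],[0,0,0],55],
    [[0,-0.05,7.4],[0,0,0],55],
    [[0,-0.05,7.8],[0,0,0],55],
    [[0,-0.05,7.8],[0,0,0],55],
    [[0,-0.05,7.8],[0,0,0],55],
    [[0,-0.05,7.8],[0,0,0],55]
  ],
  "squeeze": 25
}}

```text
clock: 2.9
position: [0.4971, 0.2704, 0.0435]
tool_rot: [3.14, 0.001, 2.446]
force: [0.6, 0.4, -0.1]
grip_width: 0.0471
finger_force: 0.0
```

Emit:
{"api": "move_arm", "payload": {
  "series": [
    [[0,0,0.2],[0,0,0],40],
    [[0,0,0.2],[0,0,0],25],
    [[0,0,0.2],[0,0,0],10],
    [[0,0,0.2],[0,0,0],0],
    [[0,0,0.2],[0,0,0],0],
    [[0,0,0.2],[0,0,0],0],
    [[0,0,0.2],[0,0,0],0],
    [[0,0,0.2],[0,0,0],0],
    [[0,0,0.2],[0,0,0],0],
    [[0,0,0.2],[0,0,0],0]
  ],
  "squeeze": 25
}}

```text
clock: 3.73
position: [0.4965, 0.27, 0.0404]
tool_rot: [3.142, 0.0, 2.446]
force: [-0.7, -0.7, 4.8]
grip_width: 0.0138
finger_force: 31.3
```

Emit:
{"api": "move_arm", "payload": {
  "series": [
    [[0,0,0],[0,0,0],0],
    [[0,0,0],[0,0,0],0],
    [[0,0,-0.5],[0,0,0],0],
    [[0,0,-2],[0,0,0],0],
    [[0,0,-5],[0,0,0],0],
    [[0,0,-8],[0,0,0],0],
    [[0,0,-11],[0,0,0],0],
    [[0,0,-13],[0,0,0],0],
    [[0,0,-13],[0,0,0],0],
    [[0,0,-13],[0,0,0],0],
    [[0,0,-13],[0,0,0],0],
    [[0,0,-13],[0,0,0],0]
  ],
  "squeeze": 70
}}

```text
clock: 4.73
position: [0.496, 0.2698, 0.1692]
tool_rot: [-3.14, -0.001, 2.446]
force: [-0.1, -0.0, -1.3]
grip_width: 0.0129
finger_force: 68.4
```

```bash
python3 go.py .4994 -.149 .172 3.27
```

```text
shift cm [-27.105 -31.923  -0.234] turn [-0.0014 -0.0012 -0.8242] now [0.496  0.2698 0.1692] [-3.1399e+00 -5.0000e-04  2.4458e+00] f [-0.09 -0.01 -1.34] q [-0.69  0.51  0.13  1.83 -0.08  0.82  0.35] 4.7333
```

Emit:
{"api": "move_arm", "payload": {
  "series": [
    [[-27.1,-32.1,0],[0,0,-0.824],0],
    [[-27.1,-32.1,0],[0,0,-0.824],0],
    [[-27.1,-32.1,0],[0,0,-0.824],0],
    [[-27.1,-32.1,0],[0,0,-0.824],0],
    [[-27.1,-32.1,0],[0,0,-0.824],0],
    [[-27.1,-32.1,0],[0,0,-0.824],0],
    [[-27.1,-32.1,0],[0,0,-0.824],0],
    [[-27.1,-32.1,0],[0,0,-0.824],0],
    [[-27.1,-32.1,0],[0,0,-0.824],0],
    [[-27.1,-32.1,0],[0,0,-0.824],0],
    [[-27.1,-32.1,0],[0,0,-0.824],0],
    [[-27.1,-32.1,0],[0,0,-0.824],0],
    [[-27.1,-32.1,0],[0,0,-0.824],0],
    [[-27.1,-32.1,0],[0,0,-0.824],0],
    [[-27.1,-32.1,0],[0,0,-0.824],0],
    [[-27.1,-32.1,0],[0,0,-0.824],0],
    [[-27.1,-32.1,0],[0,0,-0.824],0],
    [[-27.1,-32.1,0],[0,0,-0.824],0]
  ]
}}

```text
clock: 6.23
position: [0.4988, -0.1495, 0.1703]
tool_rot: [3.142, 0.0, -3.012]
force: [0.0, -0.0, -0.9]
grip_width: 0.0131
finger_force: 68.5
```

```bash
python3 go.py .4983 -.1501 .120 3.27
python3 - <<'E'
from h import *
s=bot.observe()['position']
im,d=bot.grab_frame('side'); save('over.png',np.clip(cv2.resize(im[190:370,220:400],(600,600),interpolation=cv2.INTER_CUBIC)*1.5,0,255).astype(np.uint8))
im2,d2=bot.grab_frame('top')
# nose seen from side: points between z=.1 and .16
c=proj('side',[s])[0].astype(int); print('tcp px',c)
V,U=np.mgrid[c[1]-45:c[1]+60,c[0]-45:c[0]+45]; uv=np.c_[U.ravel(),V.ravel()]; z=d[V,U].ravel(); P=atdepth('side',uv,z); P=P[z>0]
P=P[np.hypot(*(P[:,:2]-s[:2]).T)<.04]
for lo in np.arange(.115,.18,.004):
    q=P[(P[:,2]>=lo)&(P[:,2]<lo+.004)]
    if len(q): print(round(lo,3),len(q),np.round(q.min(0)[:2],4),np.round(q.max(0)[:2],4))
E
```

```text
shift cm [ 0.061 -0.053  5.032] turn [0.     0.     0.0007] now [ 0.4988 -0.1495  0.1703] [ 3.1415  0.     -3.0125] f [ 0.03 -0.03 -0.91] q [ 0.19  0.44 -0.02  1.93  0.01  0.77  1.86] 6.2333
tcp px [308 269]
0.131 11 [ 0.4796 -0.1685] [ 0.5153 -0.1526]
0.135 43 [ 0.4794 -0.1696] [ 0.5173 -0.1546]
0.139 41 [ 0.4713 -0.1704] [ 0.5257 -0.1489]
0.143 48 [ 0.4718 -0.1707] [ 0.5127 -0.1548]
0.147 33 [ 0.4711 -0.1702] [ 0.5093 -0.148 ]
0.159 28 [ 0.4696 -0.1782] [ 0.5241 -0.1549]
0.163 225 [ 0.4685 -0.18  ] [ 0.5277 -0.137 ]
0.167 257 [ 0.4687 -0.1788] [ 0.5273 -0.134 ]
0.171 41 [ 0.4734 -0.1637] [ 0.5232 -0.1498]
0.175 52 [ 0.4733 -0.1686] [ 0.5229 -0.1508]
0.179 58 [ 0.4734 -0.1702] [ 0.5229 -0.151 ]
```

View pics/over.png

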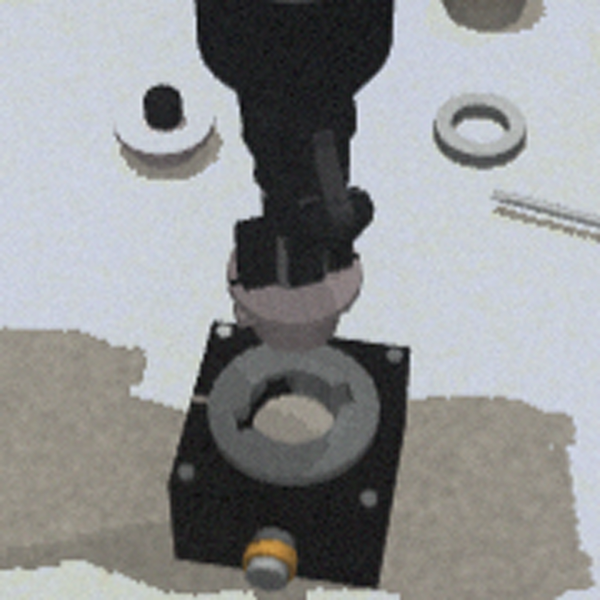

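The cartridge hangs upright over the ring. The slots show at about (245,420) and (345,390) in the crop, close to the lug direction. I'll shift slightly and descend lightly.

Emit:
{"api": "move_arm", "payload": {
  "series": [
    [[0.08,-0.09,1],[0,0,0],0],
    [[0.08,-0.09,2.5],[0,0,0],0],
    [[0.08,-0.09,4],[0,0,0],0],
    [[0.08,-0.09,5],[0,0,0],0],
    [[0.08,-0.09,5.5],[0,0,0],0],
    [[0.08,-0.09,5.7],[0,0,0],0],
    [[0.08,-0.09,5.7],[0,0,0],0],
    [[0.08,-0.09,5.7],[0,0,0],0],
    [[0.08,-0.09,5.7],[0,0,0],0]
  ]
}}

```text
clock: 7.08
position: [0.4984, -0.1512, 0.1139]
tool_rot: [-3.141, 0.001, -3.014]
force: [1.1, 0.4, -1.0]
grip_width: 0.013
finger_force: 68.6
```

Emit:
{"api": "move_arm", "payload": {
  "series": [
    [[0,0,0.1],[0,0,0],0],
    [[0,0,0.2],[0,0,0],0],
    [[0,0,0.3],[0,0,0],0],
    [[0,0,0.4],[0,0,0],0],
    [[0,0,0.4],[0,0,0],0],
    [[0,0,0.4],[0,0,0],0]
  ]
}}

```text
clock: 7.58
position: [0.498, -0.151, 0.1092]
tool_rot: [3.142, -0.0, -3.013]
force: [-0.3, 1.2, -0.4]
grip_width: 0.0129
finger_force: 68.6
```

Emit:
{"api": "move_arm", "payload": {
  "series": [
    [[0,0,0.1],[0,0,0],0],
    [[0,0,0.2],[0,0,0],0],
    [[0,0,0.3],[0,0,0],0],
    [[0,0,0.4],[0,0,0],0],
    [[0,0,0.4],[0,0,0],0],
    [[0,0,0.4],[0,0,0],0]
  ]
}}

```text
clock: 8.08
position: [0.498, -0.1511, 0.1052]
tool_rot: [3.142, -0.0, -3.014]
force: [0.2, 0.6, -0.9]
grip_width: 0.0129
finger_force: 68.6
```

Now underside 5 mm into the bore with no contact force. Continuing to the level of the lugs.

Emit:
{"api": "move_arm", "payload": {
  "series": [
    [[0,0,0.1],[0,0,0],0],
    [[0,0,0.2],[0,0,0],0],
    [[0,0,0.3],[0,0,0],0],
    [[0,0,0.4],[0,0,0],0],
    [[0,0,0.5],[0,0,0],0],
    [[0,0,0.55],[0,0,0],0],
    [[0,0,0.55],[0,0,0],0]
  ]
}}

```text
clock: 8.67
position: [0.498, -0.151, 0.0997]
tool_rot: [3.142, -0.0, -3.013]
force: [0.3, -0.1, -1.3]
grip_width: 0.013
finger_force: 68.6
```

Emit:
{"api": "move_arm", "payload": {
  "series": [
    [[0,0,0.05],[0,0,0],0],
    [[0,0,0.1],[0,0,0],0],
    [[0,0,0.15],[0,0,0],0],
    [[0,0,0.2],[0,0,0],0],
    [[0,0,0.2],[0,0,0],0],
    [[0,0,0.2],[0,0,0],0]
  ]
}}

```text
clock: 9.17
position: [0.498, -0.151, 0.0978]
tool_rot: [3.142, -0.0, -3.013]
force: [0.2, -0.3, -2.0]
grip_width: 0.0133
finger_force: 68.6
```

Emit:
{"api": "move_arm", "payload": {
  "series": [
    [[0,0,0.05],[0,0,0],0],
    [[0,0,0.1],[0,0,0],0],
    [[0,0,0.15],[0,0,0],0],
    [[0,0,0.2],[0,0,0],0],
    [[0,0,0.2],[0,0,0],0],
    [[0,0,0.2],[0,0,0],0]
  ]
}}

```text
clock: 9.67
position: [0.498, -0.151, 0.0957]
tool_rot: [3.142, -0.0, -3.013]
force: [-1.2, 0.4, -1.6]
grip_width: 0.0131
finger_force: 68.6
```

The lugs are in the slots. I'll go on to the spring.

Emit:
{"api": "move_arm", "payload": {
  "series": [
    [[0,0,0.06],[0,0,0],0],
    [[0,0,0.12],[0,0,0],0],
    [[0,0,0.18],[0,0,0],0],
    [[0,0,0.24],[0,0,0],0],
    [[0,0,0.3],[0,0,0],0],
    [[0,0,0.36],[0,0,0],0],
    [[0,0,0.4],[0,0,0],0],
    [[0,0,0.4],[0,0,0],0]
  ]
}}

```text
clock: 10.33
position: [0.4981, -0.1511, 0.0918]
tool_rot: [-3.141, 0.0, -3.013]
force: [-1.7, 0.8, 4.3]
grip_width: 0.0126
finger_force: 69.4
```

Emit:
{"api": "move_arm", "payload": {
  "series": [
    [[0,0,0.06],[0,0,0],0],
    [[0,0,0.12],[0,0,0],0],
    [[0,0,0.18],[0,0,0],0],
    [[0,0,0.24],[0,0,0],0],
    [[0,0,0.3],[0,0,0],0],
    [[0,0,0.36],[0,0,0],0],
    [[0,0,0.4],[0,0,0],0],
    [[0,0,0.4],[0,0,0],0]
  ]
}}

```text
clock: 11.0
position: [0.4981, -0.1511, 0.0878]
tool_rot: [-3.142, 0.0, -3.013]
force: [-1.1, 0.1, 6.1]
grip_width: 0.013
finger_force: 69.8
```

Emit:
{"api": "move_arm", "payload": {
  "series": [
    [[0,0,0.06],[0,0,0],0],
    [[0,0,0.12],[0,0,0],0],
    [[0,0,0.18],[0,0,0],0],
    [[0,0,0.24],[0,0,0],0],
    [[0,0,0.3],[0,0,0],0],
    [[0,0,0.36],[0,0,0],0],
    [[0,0,0.42],[0,0,0],0],
    [[0,0,0.48],[0,0,0],0],
    [[0,0,0.5],[0,0,0],0],
    [[0,0,0.5],[0,0,0],0]
  ]
}}

```text
clock: 11.83
position: [0.4982, -0.1511, 0.083]
tool_rot: [-3.141, 0.0, -3.014]
force: [-2.1, 0.8, 9.7]
grip_width: 0.0129
finger_force: 70.3
```

Emit:
{"api": "move_arm", "payload": {
  "series": [
    [[0,0,0.05],[0,0,0],0],
    [[0,0,0.1],[0,0,0],0],
    [[0,0,0.15],[0,0,0],0],
    [[0,0,0.18],[0,0,0],0],
    [[0,0,0.18],[0,0,0],0],
    [[0,0,0.18],[0,0,0],0]
  ]
}}

```text
clock: 12.33
position: [0.4982, -0.1511, 0.0813]
tool_rot: [-3.141, 0.0, -3.013]
force: [-1.4, -0.3, 12.0]
grip_width: 0.0128
finger_force: 70.5
```

Pressed to about 1 mm below the ring. Now I'll twist clockwise, which is positive about tool z, and test gently first.

Emit:
{"api": "move_arm", "payload": {
  "series": [
    [[0,0,0],[0,0,0.04],0],
    [[0,0,0],[0,0,0.08],0],
    [[0,0,0],[0,0,0.12],0],
    [[0,0,0],[0,0,0.16],0],
    [[0,0,0],[0,0,0.2],0],
    [[0,0,0],[0,0,0.2],0]
  ]
}}

```text
clock: 12.83
position: [0.4986, -0.1512, 0.0814]
tool_rot: [-3.141, 0.001, 3.067]
force: [-1.5, -0.8, 11.4]
grip_width: 0.0126
finger_force: 70.5
```

```bash
python3 -c "
from h import *
s=bot.observe();print(s['position'],s['tool_rot'],s['force'],s['moment'])"
```

```text
[ 0.49862871 -0.15118996  0.08140218] [-3.14130937e+00  1.26939532e-03  3.06698361e+00] [-1.4713704  -0.84781112 11.39523033] [ 0.09229301  0.16935252 -0.04412328]
```

Emit:
{"api": "move_arm", "payload": {
  "series": [
    [[0,0,0],[0,0,0.08],0],
    [[0,0,0],[0,0,0.16],0],
    [[0,0,0],[0,0,0.24],0],
    [[0,0,0],[0,0,0.32],0],
    [[0,0,0],[0,0,0.4],0],
    [[0,0,0],[0,0,0.48],0],
    [[0,0,0],[0,0,0.56],0],
    [[0,0,0],[0,0,0.6],0],
    [[0,0,0],[0,0,0.6],0]
  ]
}}

```text
clock: 13.58
position: [0.4987, -0.1512, 0.0814]
tool_rot: [3.141, 0.001, 2.467]
force: [1.0, -0.6, 11.1]
grip_width: 0.0129
finger_force: 70.5
```

```bash
python3 -c "
from h import *
s=bot.observe();print(s['position'],s['tool_rot'],s['force'],s['moment'],s['qpos'])"
```

```text
[ 0.49871621 -0.15122028  0.08140112] [3.14118596e+00 1.39942368e-03 2.46674394e+00] [ 1.00655025 -0.60119328 11.08273876] [ 0.04373942 -0.01457447 -0.04708369] [ 0.03570111  0.59242746  0.19659564  1.99927733 -0.20400327  0.56687552
  1.26802165]
```

Emit:
{"api": "move_arm", "payload": {
  "series": [
    [[0,0,0],[0,0,0.08],0],
    [[0,0,0],[0,0,0.16],0],
    [[0,0,0],[0,0,0.24],0],
    [[0,0,0],[0,0,0.32],0],
    [[0,0,0],[0,0,0.4],0],
    [[0,0,0],[0,0,0.48],0],
    [[0,0,0],[0,0,0.56],0],
    [[0,0,0],[0,0,0.62],0],
    [[0,0,0],[0,0,0.64],0],
    [[0,0,0],[0,0,0.66],0],
    [[0,0,0],[0,0,0.66],0]
  ]
}}

```text
clock: 14.5
position: [0.4987, -0.1512, 0.0814]
tool_rot: [3.14, 0.001, 1.809]
force: [0.1, 0.1, 11.8]
grip_width: 0.013
finger_force: 70.5
```

```bash
python3 -c "
from h import *
s=bot.observe();print(s['position'],s['tool_rot'],s['force'],s['moment'])"
```

```text
[ 0.49874021 -0.151245    0.08139942] [3.14038056e+00 8.51253247e-04 1.80851849e+00] [ 0.07890437  0.10697808 11.80987797] [-0.00060564  0.0061373  -0.07105346]
```

Emit:
{"api": "move_arm", "payload": {
  "series": [
    [[0,0,0],[0,0,0.02],0],
    [[0,0,0],[0,0,0.04],0],
    [[0,0,0],[0,0,0.06],0],
    [[0,0,0],[0,0,0.07],0],
    [[0,0,0],[0,0,0.08],0],
    [[0,0,0],[0,0,0.08],0]
  ]
}}

```text
clock: 15.0
position: [0.4987, -0.1513, 0.0814]
tool_rot: [3.14, 0.001, 1.729]
force: [-0.3, 0.2, 10.8]
grip_width: 0.0129
finger_force: 70.5
```

```bash
python3 -c "
from h import *
s=bot.observe();print(s['position'],s['tool_rot'],s['force'],s['moment'])"
```

```text
[ 0.49874721 -0.15127603  0.08141563] [3.14025378e+00 7.42616751e-04 1.72917884e+00] [-0.31196192  0.16640721 10.84854069] [-0.02085652 -0.0484061   0.00071994]
```

Emit:
{"api": "move_arm", "payload": {
  "series": [
    [[0,0,0],[0,0,0.01],0],
    [[0,0,0],[0,0,0.02],0],
    [[0,0,0],[0,0,0.03],0],
    [[0,0,0],[0,0,0.03],0]
  ]
}}

```text
clock: 15.33
position: [0.4987, -0.1513, 0.0814]
tool_rot: [3.14, 0.001, 1.699]
force: [-0.1, 0.7, 11.3]
grip_width: 0.0129
finger_force: 70.5
```

```bash
python3 -c "
from h import *
s=bot.observe();print(s['position'],s['tool_rot'],s['force'],s['moment'])"
```

```text
[ 0.49870007 -0.15130042  0.08142705] [3.14025417e+00 6.49401789e-04 1.69916555e+00] [-0.07933762  0.72233207 11.30585205] [ 0.00180857  0.03379717 -0.02046123]
```

Emit:
{"api": "move_arm", "payload": {
  "series": [
    [[0,0,0],[0,0,0.01],0],
    [[0,0,0],[0,0,0.02],0],
    [[0,0,0],[0,0,0.03],0],
    [[0,0,0],[0,0,0.03],0]
  ]
}}

```text
clock: 15.67
position: [0.4987, -0.1513, 0.0814]
tool_rot: [3.14, 0.001, 1.669]
force: [-0.9, 0.5, 11.7]
grip_width: 0.0126
finger_force: 70.5
```

```bash
python3 -c "
from h import *
s=bot.observe();print(s['position'],s['tool_rot'],s['force'],s['moment'])"
```

```text
[ 0.49871669 -0.15133434  0.08140567] [3.14023781e+00 6.37875358e-04 1.66906453e+00] [-0.8643372   0.52611904 11.67575379] [-0.02376923 -0.02954723 -0.0125582 ]
```

Emit:
{"api": "move_arm", "payload": {
  "series": [
    [[0,0,0],[0,0,0.01],0],
    [[0,0,0],[0,0,0.02],0],
    [[0,0,0],[0,0,0.03],0],
    [[0,0,0],[0,0,0.03],0]
  ]
}}

```text
clock: 16.0
position: [0.4987, -0.1513, 0.0814]
tool_rot: [3.14, 0.001, 1.639]
force: [-0.8, 0.1, 11.1]
grip_width: 0.0127
finger_force: 70.5
```

```bash
python3 -c "
from h import *
s=bot.observe();print(s['position'],s['tool_rot'],s['force'],s['moment'])"
```

```text
[ 0.49872633 -0.1512842   0.0814169 ] [3.14019597e+00 5.70768811e-04 1.63913967e+00] [-0.8003564   0.10640722 11.10575793] [-0.02610856  0.02774307 -0.01494286]
```

Emit:
{"api": "move_arm", "payload": {
  "series": [
    [[0,0,0],[0,0,0.01],0],
    [[0,0,0],[0,0,0.02],0],
    [[0,0,0],[0,0,0.03],0],
    [[0,0,0],[0,0,0.03],0]
  ]
}}

```text
clock: 16.33
position: [0.4985, -0.1513, 0.0814]
tool_rot: [3.141, 0.0, 1.609]
force: [-1.0, -0.2, 11.7]
grip_width: 0.0129
finger_force: 70.6
```

```bash
python3 -c "
from h import *
s=bot.observe();print(s['position'],s['tool_rot'],s['force'],s['moment'])"
```

```text
[ 0.49853689 -0.15127325  0.08139437] [3.14050163e+00 4.05258757e-04 1.60917476e+00] [-1.00843559 -0.24893881 11.69460255] [0.0326083  0.17045587 0.04934108]
```

The stop is felt: the moment has reversed and there is a small side shift. I'll back off slightly and let it rise into the notches.

Emit:
{"api": "move_arm", "payload": {
  "series": [
    [[0,0,0],[0,0,-0.01],0],
    [[0,0,0],[0,0,-0.03],0],
    [[0,0,-0.06],[0,0,-0.03],0],
    [[0,0,-0.12],[0,0,-0.03],0],
    [[0,0,-0.18],[0,0,-0.03],0],
    [[0,0,-0.24],[0,0,-0.03],0],
    [[0,0,-0.3],[0,0,-0.03],0],
    [[0,0,-0.3],[0,0,-0.03],0]
  ]
}}

```text
clock: 17.0
position: [0.4986, -0.1512, 0.0844]
tool_rot: [3.14, 0.0, 1.64]
force: [0.4, 0.8, 9.1]
grip_width: 0.0126
finger_force: 70.2
```

```bash
python3 -c "
from h import *
s=bot.observe();print(s['position'],s['tool_rot'],s['force'],s['moment'])"
```

```text
[ 0.49857961 -0.15122912  0.08438959] [3.14044617e+00 4.28937618e-04 1.63983030e+00] [0.36202025 0.82774734 9.05146636] [-0.01075461 -0.01965656  0.05742509]
```

Risen 3 mm with spring force still pushing up, so the lugs are in the notches. I'll rise the remaining 2.5 mm.

Emit:
{"api": "move_arm", "payload": {
  "series": [
    [[0,0,-0.06],[0,0,0],0],
    [[0,0,-0.12],[0,0,0],0],
    [[0,0,-0.18],[0,0,0],0],
    [[0,0,-0.24],[0,0,0],0],
    [[0,0,-0.27],[0,0,0],0],
    [[0,0,-0.27],[0,0,0],0]
  ]
}}

```text
clock: 17.5
position: [0.4986, -0.1512, 0.087]
tool_rot: [3.141, 0.001, 1.64]
force: [-0.3, -0.1, 7.0]
grip_width: 0.0129
finger_force: 70.0
```

```bash
python3 -c "
from h import *
s=bot.observe();print(s['position'],s['tool_rot'],s['force'],s['moment'])"
```

```text
[ 0.49858355 -0.15123961  0.08698443] [3.14053260e+00 5.11462074e-04 1.63988210e+00] [-0.31120328 -0.12112483  7.04182762] [-0.07057849 -0.13380527  0.053949  ]
```

Emit:
{"api": "move_arm", "payload": {
  "series": [
    [[0,0,-0.03],[0,0,0],0],
    [[0,0,-0.06],[0,0,0],0],
    [[0,0,-0.08],[0,0,0],0],
    [[0,0,-0.08],[0,0,0],0]
  ]
}}

```text
clock: 17.83
position: [0.4985, -0.1512, 0.0875]
tool_rot: [3.141, 0.001, 1.64]
force: [3.4, -1.6, 0.5]
grip_width: 0.0125
finger_force: 68.9
```

The notch ceiling is felt at the expected height of 47 mm. I'll release and withdraw.

Emit:
{"api": "move_arm", "payload": {
  "series": [
    [[0,0,0],[0,0,0],5],
    [[0,0,0],[0,0,0],18],
    [[0,0,0],[0,0,0],25],
    [[0,0,0],[0,0,0],35],
    [[0,0,0],[0,0,0],45],
    [[0,0,0],[0,0,0],45],
    [[0,0,0],[0,0,0],45],
    [[0,0,-1],[0,0,0],45],
    [[0,0,-3],[0,0,0],45],
    [[0,0,-6],[0,0,0],45],
    [[0,0,-10],[0,0,0],45],
    [[0,0,-14],[0,0,0],45],
    [[0,0,-17],[0,0,0],45],
    [[0,0,-17],[0,0,0],45],
    [[0,0,-17],[0,0,0],45]
  ],
  "squeeze": 20
}}

```text
clock: 19.08
position: [0.4986, -0.1511, 0.2595]
tool_rot: [3.138, 0.0, 1.64]
force: [0.6, 0.2, -0.7]
grip_width: 0.0386
finger_force: 0.0
```

Run:
```python
from h import *
im,d=bot.grab_frame('side'); save('end.png',np.clip(cv2.resize(im[200:370,230:400],(600,600),interpolation=cv2.INTER_CUBIC)*1.5,0,255).astype(np.uint8))
s=np.array([.4973,-.1517])
V,U=np.mgrid[240:370,250:370]; uv=np.c_[U.ravel(),V.ravel()]; z=d[V,U].ravel(); P=atdepth('side',uv,z); P=P[(z>0)&(np.hypot(*(P[:,:2]-s).T)<.034)]
h=np.histogram(P[:,2],np.arange(.06,.125,.002)); print(list(zip(np.round(h[1],3),h[0])))
t=P[(P[:,2]>.112)&(P[:,2]<.122)]; print('bar top',np.median(t[:,2]),t.mean(0),cv2.minAreaRect(t[:,:2].astype(np.float32)))
```

```text
[(np.float64(0.06), np.int64(1)), (np.float64(0.062), np.int64(1)), (np.float64(0.064), np.int64(0)), (np.float64(0.066), np.int64(8)), (np.float64(0.068), np.int64(131)), (np.float64(0.07), np.int64(159)), (np.float64(0.072), np.int64(18)), (np.float64(0.074), np.int64(1)), (np.float64(0.076), np.int64(4)), (np.float64(0.078), np.int64(11)), (np.float64(0.08), np.int64(33)), (np.float64(0.082), np.int64(228)), (np.float64(0.084), np.int64(346)), (np.float64(0.086), np.int64(50)), (np.float64(0.088), np.int64(15)), (np.float64(0.09), np.int64(6)), (np.float64(0.092), np.int64(16)), (np.float64(0.094), np.int64(9)), (np.float64(0.096), np.int64(11)), (np.float64(0.098), np.int64(16)), (np.float64(0.1), np.int64(8)), (np.float64(0.102), np.int64(9)), (np.float64(0.104), np.int64(12)), (np.float64(0.106), np.int64(14)), (np.float64(0.108), np.int64(12)), (np.float64(0.11), np.int64(13)), (np.float64(0.112), np.int64(17)), (np.float64(0.114), np.int64(107)), (np.float64(0.116), np.int64(109)), (np.float64(0.118), np.int64(16)), (np.float64(0.12), np.int64(0)), (np.float64(0.122), np.int64(0))]
bar top 0.11600189075184353 [ 0.49788077 -0.15304108  0.11599946] ((0.49802127480506897, -0.1514122486114502), (0.014345532283186913, 0.05093802511692047), 4.029104232788086)
```

View pics/end.png

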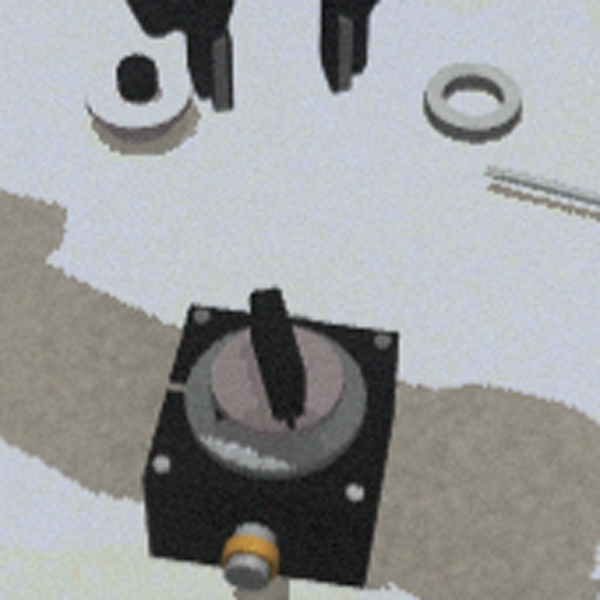

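The picture shows the cartridge upright and released, with its bar at about (278,355) in the crop. Its top at 116 mm and disc at 84 mm put the underside at 47 mm, which means it is locked. I'm handing it in.

```bash
python3 -c "
from workcell import bot
print(bot.job_done())"
```

```text
the job is handed in; nothing more can be done
None
```

The cartridge is locked in the black manifold: it measured upright with its underside at 47 mm and the gripper clear, and the job was handed in about 19 s into the 72 s limit, though no verdict came back.

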